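# Sweep the offcuts off the assembly board into the tray

### The arm

A 6-joint arm with a two-finger parallel gripper is mounted at the origin on the work surface. World frame = base frame: x ahead of the robot, y to its left, z up, the work surface at z = 0. Lengths are in m, angles in rad, forces in N, time in s.
With the tool pointing down it reaches from about 0.35 to 0.85 m from the base axis. Payload 8.1 kg.
Tool frame: the origin (TCP) lies at the centre of the arm's flange, where the gripper is bolted on; the fingertips stand 186 mm ahead of it and the grasp point (between the pads) lies 167 mm ahead of it; z points along the fingers, y is the line along which they close (so a half turn about z gives the same grasp; the last joint's range is limited). The gripper opens to 93 mm and grips with 3 to 60 N. Pads are 15 mm wide; open, the fingers measure 128 mm over their backs; the gripper's body (75 mm by 188 mm) begins 65 mm behind the grasp point.
Start: joints at [1.078, 0.13, 1.488, -0, 1.523, -0.085], TCP at [0.238, 0.551, 0.405] pointing down, gripper open.
Joint ranges: [-2.96, 2.96], [-0.89, 2.26], [0.02, 2.5], [-1.34, 4.48], [0, 2.73], [-2.66, 2.66]. Speed limits (rad/s): [2.39, 2.39, 2.79, 3.14, 3.14, 3.14].

### API

Orientations are given as a rotation vector (axis times angle).
In Python, from plant import read_state, read_camera, camera_params, robot gives the robot as it stands.
- The arm moves only by the tool carry_out, never from a script. Its argument "targets" is a list of rows, each an object of numbers: "hand": the opening in per cent of the stroke, from 0 (shut) to 100 (fully open); "x", "y", "z": the shift along the tool's x, y, z in m; "ax", "ay", "az": the turn, a rotation vector about the tool's x, y, z in rad. In form: [{"hand": .., "x": .., "y": .., "z": .., "ax": .., "ay": .., "az": ..}, ...]. A call has 1 to 8 rows; each row is the pose to reach, as a shift and turn from the pose commanded when the call began, along the tool's axes at that moment; what a row does not reach only later rows make up. A row lasts 1/8 s, in which the tool goes at most 62.5 mm and 10.7 degrees, less where a joint would pass 70% of its speed; a pose out of reach is approached as far as the arm can. A call with a gripper value outside its range is refused whole. The fingers move at their own pace and stop on an object; "newtons" is the grip in N (left out, the last holds). Time passes only in rows, so rows that repeat a pose let the fingers close. It gives the time, the measured TCP pose, the force, the opening and the grip force at its end, in the units of the state.
- read_state(): the state, without advancing time (a new reading comes with each control period).
- read_camera(name): name is "side" or "top"; returns (picture, depth): 384x512x3 uint8, blue, green, red; 384x512 float32, m along the optical axis (not along the pixel's ray), 0 where there is no reading.
- camera_params(name): a dict with "fx", "fy", "cx", "cy" (pixels), "k1" (the pictures are not rectified: a ray, as slopes to the right and down, at radius r is drawn at 1 + k1 r^2 times it, then the intrinsics apply), "position" and "rotation" of the camera in the world. Camera axes: x right, y up, looking along -z (the intrinsics and any distortion apply to the point x, -y, -z); pixel columns grow to the right and rows downward; lengths in m; the calibration is good to about 2 mm. A picture is of the moment at which its call begins. camera_params takes no time and is no camera call.
- robot.close_job(): hands the job in; it is judged then, once.
The state is a dict: "t": time; "q": joint angles; "dq": joint speeds; "joint_torque": joint torques, N m; "tool_pos": TCP position; "orientation": TCP orientation; "force": force on the tool from outside, world axes, zero at the start; "wrist_torque": the same for the moment, N m; "opening": finger opening in m; "gripper_force": force on a finger pad.
Only numpy, scipy, OpenCV 4.12 (cv2) and the standard library are available. Lean on these libraries where they do the work, as an engineer would, in place of code of your own. Each camera call takes 0.05 s, during which the arm holds its last target. There are 200 camera calls.

### The job

Clear the raised assembly board: with the fingertips, push the three dark wooden offcuts along the board and over its end so that all three drop into the empty open grey tray that stands against it. Sweep them only, do not pick any of them up, and leave the red tin and the brass knob standing where they are.

Things in the scene. Friction and masses are not known exactly. Their poses are not given: they have to be found in the camera images.
- board: fixed, light plywood assembly board, a block 260 x 360 x 60 mm (its x, y, z) on the bench; origin at the centre of its underside, so its flat top lies 60 mm above the origin. A lip 10 mm wide and 12 mm high runs along each of its two long edges (at x = -125 and +125 mm to the lip's middle); its two short ends (y = -180 and +180 mm) are open, without a lip. It may be turned by up to 0.15 rad
- tray: fixed, open grey plastic tray, outside 240 x 130 x 50 mm (its x, y, z), walls and floor 4 mm; origin at the centre of its underside. It stands against one of the board's two open ends (its centre 247 mm from the board's centre along the board's +y or -y; 2 mm gap), turned as the board is; its rim is 10 mm lower than the board's top
- case: fixed, closed blue tool case, 240 x 130 x 50 mm (its x, y, z), origin at the centre of its underside; it stands against the board's other open end, just as the tray does. Nothing goes there
- offcut_a: dark-brown wooden offcut, a loose block 40 x 26 x 16 mm (its x, y, z), 14 to 28 g, lying flat on the board at any yaw; origin at the centre of the block, which lies 8 mm above the board's top
- offcut_b: second dark-brown wooden offcut, a loose block 40 x 26 x 16 mm (its x, y, z), 14 to 28 g, lying flat on the board at any yaw; origin at the centre of the block, which lies 8 mm above the board's top
- offcut_c: third dark-brown wooden offcut, a loose block 40 x 26 x 16 mm (its x, y, z), 14 to 28 g, lying flat on the board at any yaw; origin at the centre of the block, which lies 8 mm above the board's top
- tin: round red tin with a metal lid, 49 mm across, 32 mm high, loose, 150 g, standing on the board near its +x or -x lip; origin at the centre of its underside. To be left alone
- knob: turned brass furniture knob, 38 mm across, 40 mm high, loose, 120 g, standing on the board near the lip opposite to the tin's; origin at the centre of its underside. To be left alone

How it is judged:
At the end, for the whole second after the job is handed in: All three offcuts lie at rest inside the grey tray (centres within its walls and below 45 mm above its underside), and the tin and the knob stand upright (within 0.2 rad) and within 15 mm of where they began (x of offcut_a in the frame of tray between -0.116 and 0.116 m and y of offcut_a in the frame of tray between -0.061 and 0.061 m and z of each of offcut_a, offcut_b, offcut_c in the frame of tray below 0.045 m and linear speed of each of offcut_a, offcut_b, offcut_c below 0.02 m/s and x of offcut_b in the frame of tray between -0.116 and 0.116 m and y of offcut_b in the frame of tray between -0.061 and 0.061 m and x of offcut_c in the frame of tray between -0.116 and 0.116 m and y of offcut_c in the frame of tray between -0.061 and 0.061 m and distance of each of tin, knob from where it was at the start of the episode below 0.015 m and angle between each of tin, knob's own z axis and vertical below 0.2 rad); the robot touches nothing.
It fails at once if offcut_a is lifted or carried (centre over 28 mm above the board's top, or 25 mm past its end and still 10 mm above its top) (z of offcut_a in the frame of board above 0.088 m or (z of offcut_a in the frame of board above 0.07 m and (y of offcut_a in the frame of board above 0.205 m or y of offcut_a in the frame of board below -0.205 m))).
It fails at once if offcut_b is lifted or carried (centre over 28 mm above the board's top, or 25 mm past its end and still 10 mm above its top) (z of offcut_b in the frame of board above 0.088 m or (z of offcut_b in the frame of board above 0.07 m and (y of offcut_b in the frame of board above 0.205 m or y of offcut_b in the frame of board below -0.205 m))).
It fails at once if offcut_c is lifted or carried (centre over 28 mm above the board's top, or 25 mm past its end and still 10 mm above its top) (z of offcut_c in the frame of board above 0.088 m or (z of offcut_c in the frame of board above 0.07 m and (y of offcut_c in the frame of board above 0.205 m or y of offcut_c in the frame of board below -0.205 m))).
It fails at once if the tin is shoved more than 25 mm or knocked over (distance of tin from where it was at the start of the episode above 0.025 m or angle between tin's own z axis and vertical above 0.5 rad).
It fails at once if the knob is shoved more than 25 mm or knocked over (distance of knob from where it was at the start of the episode above 0.025 m or angle between knob's own z axis and vertical above 0.5 rad).
It also fails if it takes over 64 s, if anything falls off the work surface, if the arm or the gripper's body presses on something with over 40 N, if the wrist force passes 120 N, or if a joint passes its speed limit or range.

## Working session

There is one attempt and no reset: what is moved stays moved. The work goes in short steps, Python scripts to look and compute and a tool call to move; the robot and the scene stay as the last step left them, time stands still between calls to the robot, and variables do not carry over. Pictures are saved under pics/ and viewed, at most 10 in all, crops included, and the job is handed in when it is done.

Besides the shell and the picture viewer there is one more tool, called in YAML: its name, and indented under it one key for each argument. carry_out: Moves the arm, as the interface text tells. Its arguments: {"type":"object","properties":{"targets":{"type":"array","items":{"type":"object","properties":{"hand":{"type":"number"},"x":{"type":"number"},"y":{"type":"number"},"z":{"type":"number"},"ax":{"type":"number"},"ay":{"type":"number"},"az":{"type":"number"}}}},"newtons":{"type":"number"}},"required":["targets"]}

```bash
mkdir -p pics; cat > h.py <<'E'
import numpy as np, cv2
from plant import read_state, read_camera, camera_params, robot
def px2ray(P,u,v):
    K=np.array([[P['fx'],0,P['cx']],[0,P['fy'],P['cy']],[0,0,1.]])
    uv=np.array([[[u,v]]],float)
    p=cv2.undistortPoints(uv,K,np.array([P['k1'],0,0,0.]))[0,0]
    R=np.array(P['rotation']); R=R if R.shape==(3,3) else cv2.Rodrigues(R)[0]
    return np.array(P['position']),R@np.array([p[0],-p[1],-1])
def onplane(P,u,v,z):
    o,d=px2ray(P,u,v); return o+d*(z-o[2])/d[2]
def bydepth(P,u,v,D):
    o,d=px2ray(P,u,v); return o+d*D
E
python3 - <<'E'
from h import *
for n in('top','side'):
    im,d=read_camera(n); cv2.imwrite(f'pics/{n}0.png',im); np.save(f'{n}0.npy',d); print(n,camera_params(n))
s=read_state(); print(s)
E
```

```text
top {'fx': 414.61044769438575, 'fy': 414.61044769438575, 'cx': 251.22022058971166, 'cy': 189.044171964031, 'k1': -0.015119568695564982, 'position': array([0.50995653, 0.03575364, 0.9783234 ]), 'rotation': array([ 0.01434153, -0.06100575, -1.57105906])}
side {'fx': 461.9111363042234, 'fy': 461.9111363042234, 'cx': 258.3116441551297, 'cy': 191.1729169436576, 'k1': -0.18370236236433812, 'position': array([ 0.39237711, -0.9124381 ,  0.61164552]), 'rotation': array([ 1.05143894, -0.09616823, -0.16542785])}
{'t': 0.1, 'q': array([ 1.07760917e+00,  1.31097756e-01,  1.48916065e+00,  1.98246411e-06,
        1.52302122e+00, -8.54460394e-02]), 'dq': array([ 0.00054777, -0.0012376 , -0.00284799,  0.00066097,  0.0004745 ,
       -0.00167839]), 'joint_torque': array([-1.03593633e-03, -5.61346042e+01, -4.93092084e+01,  7.69637665e-02,
        2.92845396e-02, -1.35118639e-04]), 'tool_pos': array([0.23782849, 0.55062707, 0.4037902 ]), 'orientation': array([-6.35952852e-01, -3.07605692e+00,  2.53849257e-03]), 'force': array([-0.68777388,  0.10430942,  0.65298922]), 'wrist_torque': array([-0.0057689 , -0.01607875,  0.04417194]), 'gripper_force': 0.0, 'opening': 0.09288111912778006}
```

View pics/top0.png

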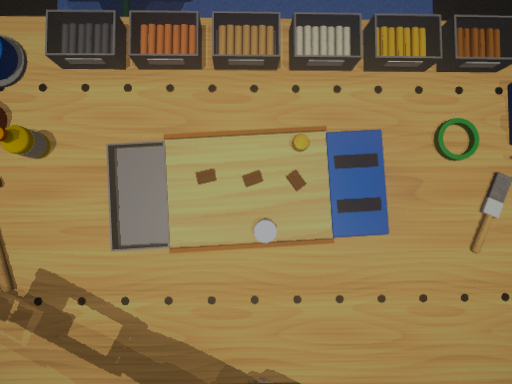

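View pics/side0.png

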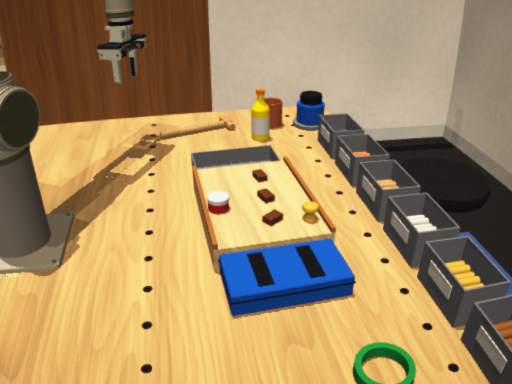

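The top view shows the tray at the left (+y), with its centre around (138,196). The offcuts are at about (206,176), (253,179) and (296,180). The knob is at (301,142), the tin at (265,231) and the case on the right. The side view shows the same layout.

```bash
python3 - <<'E'
from h import *
def blobs(n,roi):
    im=cv2.imread(f'pics/{n}0.png'); x0,y0,x1,y1=roi
    hsv=cv2.cvtColor(im,cv2.COLOR_BGR2HSV); m=((im.max(2)<(130))&(hsv[...,0]<25)).astype(np.uint8)
    k=np.zeros_like(m);k[y0:y1,x0:x1]=m[y0:y1,x0:x1]
    c,_=cv2.findContours(k,cv2.RETR_EXTERNAL,cv2.CHAIN_APPROX_NONE)
    return [q for q in c if cv2.contourArea(q)>40]
T=camera_params('top');S=camera_params('side');D=np.load('top0.npy');DS=np.load('side0.npy')
for q in blobs('top',(185,150,320,205)):
    r=cv2.minAreaRect(q);b=cv2.boxPoints(r)
    w=np.array([onplane(T,*p,.076) for p in b])[:,:2]; c=w.mean(0)
    e=w[1]-w[0],w[2]-w[1]; l=max(e,key=np.linalg.norm)
    u,v=map(int,r[0])
    print('off',r[0],c.round(4),[round(np.linalg.norm(x),4) for x in e],'yaw',np.degrees(np.arctan2(l[1],l[0])).round(1),'depthpt',bydepth(T,*r[0],D[v,u]).round(4))
for q in blobs('side',(240,160,295,230)):
    M=cv2.moments(q);u,v=M['m10']/M['m00'],M['m01']/M['m00'];print('side',u,v,bydepth(S,u,v,DS[int(v),int(u)]).round(4))
for n,p,z in [('lipTL',(165,136),.072),('lipTR',(326,130),.072),('lipBL',(170,250),.072),('lipBR',(333,241),.072),('knob',(301,142),.1),('tin',(265,231),.092),('trayTL',(108,144),.05),('trayBL',(111,249),.05),('trayTR',(165,142),.05),('board',(220,215),.06),('tray fl',(140,195),.004),('caseTL',(327,131),.05)]:
    print(n,onplane(T,*p,z).round(4),bydepth(T,*p,D[p[1],p[0]]).round(4))
E
```

```text
off (295.8513488769531, 179.89187622070312) [ 0.5733 -0.0889] [np.float64(0.0274), np.float64(0.0395)] yaw -144.7 depthpt [ 0.5733 -0.0889  0.0758]
off (252.1999969482422, 178.09999084472656) [0.5772 0.0067] [np.float64(0.0394), np.float64(0.0256)] yaw -71.5 depthpt [0.5771 0.0068 0.077 ]
off (205.6588134765625, 175.9647216796875) [0.5818 0.1081] [np.float64(0.041), np.float64(0.0261)] yaw -77.3 depthpt [0.5818 0.1081 0.0751]
side 272.27777777777777 218.01991614255763 [ 0.5718 -0.1044  0.0763]
side 265.7317829457364 196.39224806201548 [ 0.5761 -0.0113  0.0758]
side 259.625 176.2556818181818 [0.5806 0.0893 0.0758]
lipTL [0.6698 0.1976 0.072 ] [0.6693 0.1971 0.0753]
lipTR [ 0.6846 -0.1574  0.072 ] [ 0.6848 -0.1576  0.071 ]
lipBL [0.4214 0.1848 0.072 ] [0.4217 0.1843 0.0751]
lipBR [ 0.4395 -0.1703  0.072 ] [ 0.4395 -0.1702  0.0724]
knob [ 0.653  -0.0972  0.1   ] [ 0.6533 -0.0975  0.0983]
tin [ 0.4629 -0.0199  0.092 ] [ 0.4631 -0.0197  0.0953]
trayTL [0.6553 0.3283 0.05  ] [0.6552 0.328  0.0511]
trayBL [0.4219 0.3183 0.05  ] [0.4218 0.3187 0.0486]
trayTR [0.6602 0.2014 0.05  ] [0.6581 0.1992 0.0626]
board [0.4967 0.0775 0.06  ] [0.4967 0.0773 0.0641]
tray fl [0.5428 0.2667 0.004 ] [0.5428 0.267  0.0027]
caseTL [ 0.6865 -0.1643  0.05  ] [ 6.96e-01 -1.75e-01  4.00e-04]
```

carry_out:
  targets:
    - {"hand": 10,"x": -0.51,"y": -0.307,"z": 0,"ax": 0,"ay": 0,"az": 1.115}
    - {"hand": 10,"x": -0.51,"y": -0.307,"z": 0,"ax": 0,"ay": 0,"az": 1.115}
    - {"hand": 10,"x": -0.51,"y": -0.307,"z": 0,"ax": 0,"ay": 0,"az": 1.115}
    - {"hand": 10,"x": -0.51,"y": -0.307,"z": 0,"ax": 0,"ay": 0,"az": 1.115}
    - {"hand": 10,"x": -0.51,"y": -0.307,"z": 0,"ax": 0,"ay": 0,"az": 1.115}
    - {"hand": 10,"x": -0.51,"y": -0.307,"z": 0,"ax": 0,"ay": 0,"az": 1.115}
    - {"hand": 10,"x": -0.51,"y": -0.307,"z": 0,"ax": 0,"ay": 0,"az": 1.115}
    - {"hand": 10,"x": -0.51,"y": -0.307,"z": 0,"ax": 0,"ay": 0,"az": 1.115}
  newtons: 20

```text
t: 1.1
tool_pos: [0.5296, 0.1423, 0.4045]
orientation: [-2.167, -2.274, 0.0]
force: [0.9, 0.5, 0.7]
opening: 0.0172
gripper_force: 0.0
```

carry_out:
  targets:
    - {"hand": 10,"x": -0.04,"y": 0.025,"z": 0}
    - {"hand": 10,"x": -0.079,"y": 0.05,"z": 0}
    - {"hand": 10,"x": -0.079,"y": 0.05,"z": 0.04}
    - {"hand": 10,"x": -0.079,"y": 0.05,"z": 0.08}
    - {"hand": 10,"x": -0.079,"y": 0.05,"z": 0.08}

```text
schema error: expected keys hand, x, y, z, ax, ay, az
```

```bash
python3 - <<'E'
from h import *
im,d=read_camera('side'); cv2.imwrite('pics/s1.png',cv2.resize(im[60:320,130:400],None,fx=2.2,fy=2.2))
s=read_state(); print(s['tool_pos'],s['orientation'])
E
```

```text
[0.53267998 0.13657834 0.40421303] [ 2.16971723  2.26679764 -0.0027316 ]
```

View pics/s1.png

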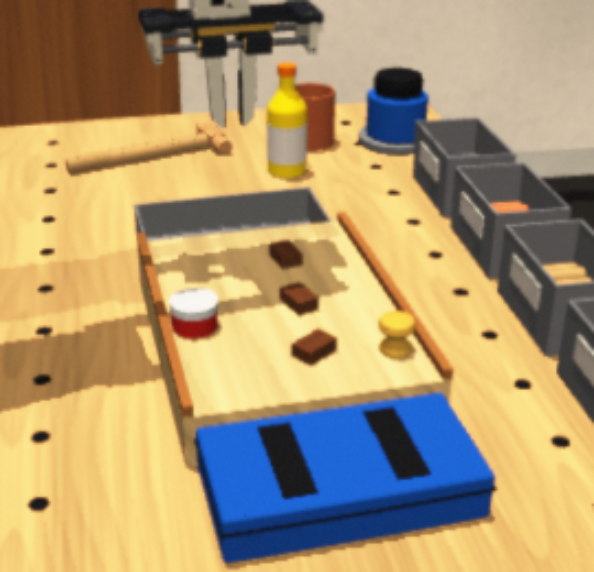

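The crop shows the gripper above the board with its two fingers side by side across it, tips near (218,120) and (247,120), and everything on the board untouched. The call was refused because it left out the turn keys.

carry_out:
  targets:
    - {"hand": 10,"x": -0.037,"y": 0.024,"z": 0,"ax": 0,"ay": 0,"az": 0}
    - {"hand": 10,"x": -0.073,"y": 0.048,"z": 0,"ax": 0,"ay": 0,"az": 0}
    - {"hand": 10,"x": -0.073,"y": 0.048,"z": 0.04,"ax": 0,"ay": 0,"az": 0}
    - {"hand": 10,"x": -0.073,"y": 0.048,"z": 0.08,"ax": 0,"ay": 0,"az": 0}
    - {"hand": 10,"x": -0.073,"y": 0.048,"z": 0.08,"ax": 0,"ay": 0,"az": 0}
    - {"hand": 10,"x": -0.073,"y": 0.048,"z": 0.08,"ax": 0,"ay": 0,"az": 0}

```text
t: 1.9
tool_pos: [0.5806, 0.0738, 0.3261]
orientation: [2.167, 2.274, 0.001]
force: [0.4, 0.0, 0.0]
opening: 0.009
gripper_force: 0.0
```

carry_out:
  targets:
    - {"hand": 10,"x": -0.007,"y": 0.003,"z": 0,"ax": 0,"ay": 0,"az": 0}
    - {"hand": 10,"x": -0.007,"y": 0.003,"z": 0.03,"ax": 0,"ay": 0,"az": 0}
    - {"hand": 10,"x": -0.007,"y": 0.003,"z": 0.05,"ax": 0,"ay": 0,"az": 0}
    - {"hand": 10,"x": -0.007,"y": 0.003,"z": 0.05,"ax": 0,"ay": 0,"az": 0}
    - {"hand": 10,"x": -0.007,"y": 0.003,"z": 0.05,"ax": 0,"ay": 0,"az": 0}

```text
t: 2.52
tool_pos: [0.5841, 0.0667, 0.2757]
orientation: [2.167, 2.274, 0.001]
force: [0.2, -0.3, 0.7]
opening: 0.0091
gripper_force: 0.0
```

```bash
python3 - <<'E'
from h import *
im,d=read_camera('side'); cv2.imwrite('pics/s2.png',cv2.resize(im[60:320,130:400],None,fx=2.2,fy=2.2))
s=read_state(); print(s['tool_pos'],s['orientation'],s['t'])
E
```

```text
[0.58424873 0.06677367 0.27607516] [2.16651793e+00 2.27327680e+00 2.01683835e-03] 2.575
```

View pics/s2.png

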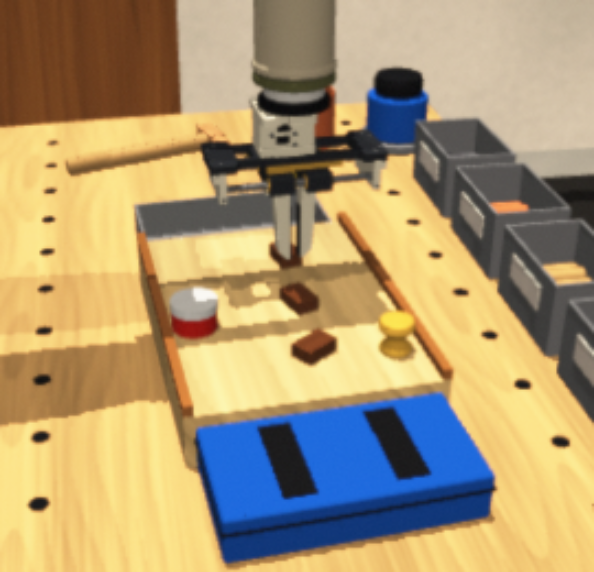

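The fingers stand just behind offcut_a at about (288,255) and in front of offcut_b at (299,298), with the tips still about 30 mm above the board. I'll lower them and push.

carry_out:
  targets:
    - {"hand": 10,"x": 0,"y": 0,"z": 0.0235,"ax": 0,"ay": 0,"az": 0}
    - {"hand": 10,"x": 0,"y": 0,"z": 0.0235,"ax": 0,"ay": 0,"az": 0}
    - {"hand": 10,"x": 0.01,"y": 0,"z": 0.0235,"ax": 0,"ay": 0,"az": 0}
    - {"hand": 10,"x": 0.022,"y": 0,"z": 0.0235,"ax": 0,"ay": 0,"az": 0}
    - {"hand": 10,"x": 0.034,"y": 0,"z": 0.0235,"ax": 0,"ay": 0,"az": 0}
    - {"hand": 10,"x": 0.046,"y": 0,"z": 0.0235,"ax": 0,"ay": 0,"az": 0}
    - {"hand": 10,"x": 0.058,"y": 0,"z": 0.0235,"ax": 0,"ay": 0,"az": 0}
    - {"hand": 10,"x": 0.07,"y": 0,"z": 0.0235,"ax": 0,"ay": 0,"az": 0}

```text
t: 3.58
tool_pos: [0.5802, 0.1376, 0.2512]
orientation: [-2.167, -2.274, 0.0]
force: [-0.3, -0.9, -0.9]
opening: 0.0088
gripper_force: 0.1
```

carry_out:
  targets:
    - {"hand": 10,"x": 0.012,"y": 0,"z": 0,"ax": 0,"ay": 0,"az": 0}
    - {"hand": 10,"x": 0.024,"y": 0,"z": 0,"ax": 0,"ay": 0,"az": 0}
    - {"hand": 10,"x": 0.036,"y": 0,"z": 0,"ax": 0,"ay": 0,"az": 0}
    - {"hand": 10,"x": 0.048,"y": 0,"z": 0,"ax": 0,"ay": 0,"az": 0}
    - {"hand": 10,"x": 0.06,"y": 0,"z": 0,"ax": 0,"ay": 0,"az": 0}
    - {"hand": 10,"x": 0.07,"y": 0,"z": 0,"ax": 0,"ay": 0,"az": 0}
    - {"hand": 10,"x": 0.07,"y": 0,"z": 0,"ax": 0,"ay": 0,"az": 0}

```text
t: 4.45
tool_pos: [0.5769, 0.2074, 0.2512]
orientation: [2.166, 2.275, 0.0]
force: [0.4, -0.0, -0.3]
opening: 0.0093
gripper_force: 0.0
```

```bash
python3 - <<'E'
from h import *
im,d=read_camera('side'); a,d=read_camera('top')
cv2.imwrite('pics/s3.png',np.hstack([cv2.resize(im[100:280,150:350],(440,396)),cv2.resize(a[110:280,80:250],(350,396))]))
s=read_state(); print(s['tool_pos'],s['force'],s['t'])
E
```

```text
[0.57698886 0.20654477 0.25119683] [-0.68948067  0.70850712  0.3128135 ] 4.55
```

View pics/s3.png

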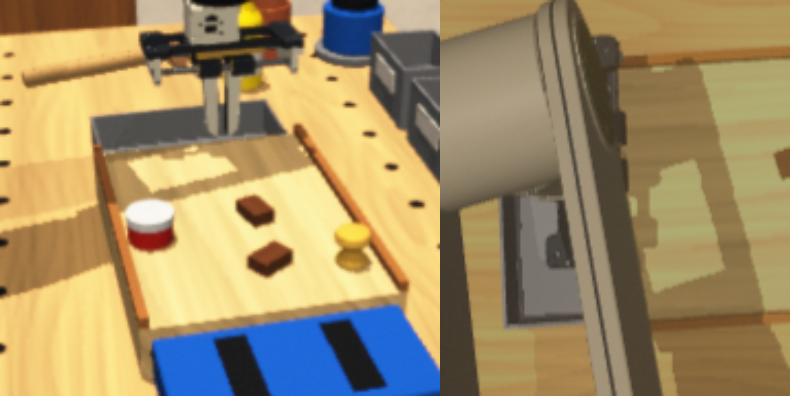

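The side view shows offcut_a gone from the board and the fingers just past the end. Offcut_b, at (255,210), and offcut_c, at (270,258), haven't moved. Next I'll go behind offcut_b.

carry_out:
  targets:
    - {"hand": 10,"x": 0,"y": 0,"z": -0.04,"ax": 0,"ay": 0,"az": 0}
    - {"hand": 10,"x": -0.06,"y": -0.002,"z": -0.04,"ax": 0,"ay": 0,"az": 0}
    - {"hand": 10,"x": -0.12,"y": -0.005,"z": -0.04,"ax": 0,"ay": 0,"az": 0}
    - {"hand": 10,"x": -0.18,"y": -0.008,"z": -0.04,"ax": 0,"ay": 0,"az": 0}
    - {"hand": 10,"x": -0.22,"y": -0.01,"z": -0.04,"ax": 0,"ay": 0,"az": 0}
    - {"hand": 10,"x": -0.242,"y": -0.01,"z": -0.04,"ax": 0,"ay": 0,"az": 0}
    - {"hand": 10,"x": -0.242,"y": -0.01,"z": -0.04,"ax": 0,"ay": 0,"az": 0}
    - {"hand": 10,"x": -0.242,"y": -0.01,"z": -0.04,"ax": 0,"ay": 0,"az": 0}

```text
t: 5.55
tool_pos: [0.5785, -0.0354, 0.2912]
orientation: [-2.168, -2.273, -0.0]
force: [-0.6, 0.4, 0.4]
opening: 0.0092
gripper_force: 0.0
```

```bash
python3 - <<'E'
from h import *
a,d=read_camera('top')
cv2.imwrite('pics/t4.png',cv2.resize(a[110:280,90:350],None,fx=2.5,fy=2.5))
s=read_state(); print(s['tool_pos'],s['orientation'],s['t'])
E
```

```text
[ 0.57853704 -0.03496182  0.29119166] [-2.16683921e+00 -2.27430024e+00 -2.36972628e-04] 5.6
```

View pics/t4.png

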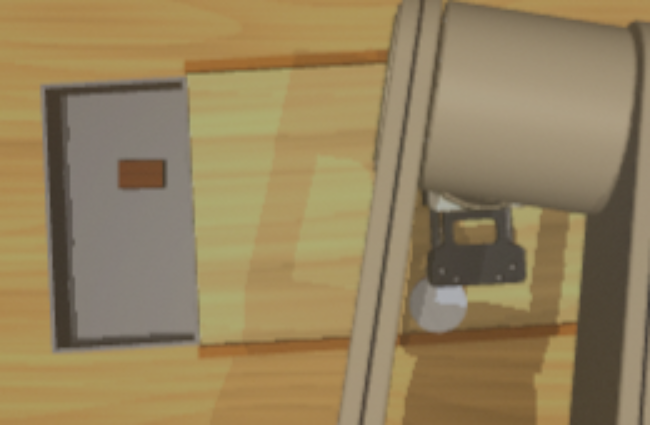

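Offcut_a lies flat in the tray at about (142,173). Now I'll push offcut_b.

carry_out:
  targets:
    - {"hand": 10,"x": 0,"y": 0,"z": 0.039,"ax": 0,"ay": 0,"az": 0}
    - {"hand": 10,"x": 0,"y": 0,"z": 0.039,"ax": 0,"ay": 0,"az": 0}
    - {"hand": 10,"x": 0.01,"y": 0,"z": 0.039,"ax": 0,"ay": 0,"az": 0}
    - {"hand": 10,"x": 0.022,"y": 0,"z": 0.039,"ax": 0,"ay": 0,"az": 0}
    - {"hand": 10,"x": 0.034,"y": 0,"z": 0.039,"ax": 0,"ay": 0,"az": 0}
    - {"hand": 10,"x": 0.046,"y": 0,"z": 0.039,"ax": 0,"ay": 0,"az": 0}
    - {"hand": 10,"x": 0.058,"y": 0,"z": 0.039,"ax": 0,"ay": 0,"az": 0}
    - {"hand": 10,"x": 0.07,"y": 0,"z": 0.039,"ax": 0,"ay": 0,"az": 0}

```text
t: 6.6
tool_pos: [0.5752, 0.0352, 0.2523]
orientation: [2.167, 2.274, 0.0]
force: [0.2, -0.7, -0.3]
opening: 0.0095
gripper_force: 0.3
```

carry_out:
  targets:
    - {"hand": 10,"x": 0.012,"y": 0,"z": 0,"ax": 0,"ay": 0,"az": 0}
    - {"hand": 10,"x": 0.024,"y": 0,"z": 0,"ax": 0,"ay": 0,"az": 0}
    - {"hand": 10,"x": 0.036,"y": 0,"z": 0,"ax": 0,"ay": 0,"az": 0}
    - {"hand": 10,"x": 0.048,"y": 0,"z": 0,"ax": 0,"ay": 0,"az": 0}
    - {"hand": 10,"x": 0.06,"y": 0,"z": 0,"ax": 0,"ay": 0,"az": 0}
    - {"hand": 10,"x": 0.072,"y": 0,"z": 0,"ax": 0,"ay": 0,"az": 0}
    - {"hand": 10,"x": 0.084,"y": 0,"z": 0,"ax": 0,"ay": 0,"az": 0}
    - {"hand": 10,"x": 0.096,"y": 0,"z": 0,"ax": 0,"ay": 0,"az": 0}

```text
t: 7.6
tool_pos: [0.5706, 0.131, 0.2522]
orientation: [-2.167, -2.274, 0.0]
force: [-0.0, 0.1, -0.2]
opening: 0.0092
gripper_force: 0.2
```

carry_out:
  targets:
    - {"hand": 10,"x": 0.012,"y": 0,"z": 0,"ax": 0,"ay": 0,"az": 0}
    - {"hand": 10,"x": 0.024,"y": 0,"z": 0,"ax": 0,"ay": 0,"az": 0}
    - {"hand": 10,"x": 0.036,"y": 0,"z": 0,"ax": 0,"ay": 0,"az": 0}
    - {"hand": 10,"x": 0.048,"y": 0,"z": 0,"ax": 0,"ay": 0,"az": 0}
    - {"hand": 10,"x": 0.06,"y": 0,"z": 0,"ax": 0,"ay": 0,"az": 0}
    - {"hand": 10,"x": 0.074,"y": 0,"z": 0,"ax": 0,"ay": 0,"az": 0}
    - {"hand": 10,"x": 0.074,"y": 0,"z": 0,"ax": 0,"ay": 0,"az": 0}
    - {"hand": 10,"x": 0.074,"y": 0,"z": 0,"ax": 0,"ay": 0,"az": 0}

```text
t: 8.6
tool_pos: [0.567, 0.2041, 0.2521]
orientation: [2.167, 2.274, -0.0]
force: [-1.0, -0.2, -0.4]
opening: 0.0092
gripper_force: 0.0
```

```bash
python3 - <<'E'
from h import *
im,d=read_camera('side')
cv2.imwrite('pics/s5.png',cv2.resize(im[100:280,150:350],None,fx=2.5,fy=2.5))
s=read_state(); print(s['tool_pos'],s['force'],s['t'])
E
```

```text
[0.56708237 0.20386088 0.2521272 ] [ 0.36605379 -0.28631215  0.23250027] 8.65
```

View pics/s5.png

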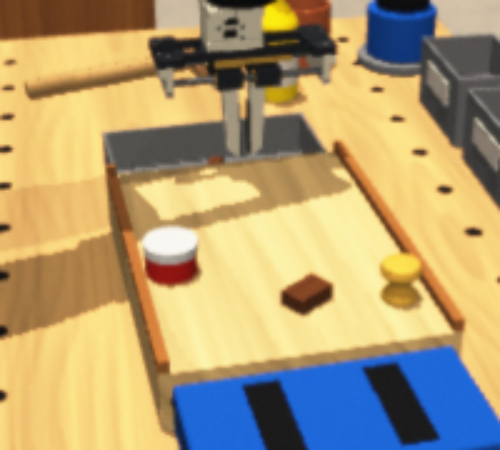

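Offcut_b has left the board. A brown patch shows at (215,160), just over the end. Next I'll go behind offcut_c, at (307,293), and check the tray from above.

carry_out:
  targets:
    - {"hand": 10,"x": 0,"y": 0,"z": -0.04,"ax": 0,"ay": 0,"az": 0}
    - {"hand": 10,"x": -0.06,"y": -0.002,"z": -0.04,"ax": 0,"ay": 0,"az": 0}
    - {"hand": 10,"x": -0.12,"y": -0.004,"z": -0.04,"ax": 0,"ay": 0,"az": 0}
    - {"hand": 10,"x": -0.18,"y": -0.006,"z": -0.04,"ax": 0,"ay": 0,"az": 0}
    - {"hand": 10,"x": -0.24,"y": -0.008,"z": -0.04,"ax": 0,"ay": 0,"az": 0}
    - {"hand": 10,"x": -0.3,"y": -0.008,"z": -0.04,"ax": 0,"ay": 0,"az": 0}
    - {"hand": 10,"x": -0.338,"y": -0.008,"z": -0.04,"ax": 0,"ay": 0,"az": 0}
    - {"hand": 10,"x": -0.338,"y": -0.008,"z": -0.04,"ax": 0,"ay": 0,"az": 0}

```text
t: 9.65
tool_pos: [0.5749, -0.1371, 0.2923]
orientation: [2.172, 2.269, -0.001]
force: [0.0, 0.5, -0.0]
opening: 0.0093
gripper_force: 0.0
```

```bash
python3 - <<'E'
from h import *
a,d=read_camera('top');im,_=read_camera('side')
cv2.imwrite('pics/t6.png',np.hstack([cv2.resize(a[120:270,90:290],(450,338)),cv2.resize(im[120:270,150:300],(338,338))]))
s=read_state(); print(s['tool_pos'],s['orientation'],s['t'])
E
```

```text
[ 0.57505352 -0.13422269  0.29208875] [-2.16887075e+00 -2.27197344e+00 -2.00784273e-04] 9.75
```

View pics/t6.png

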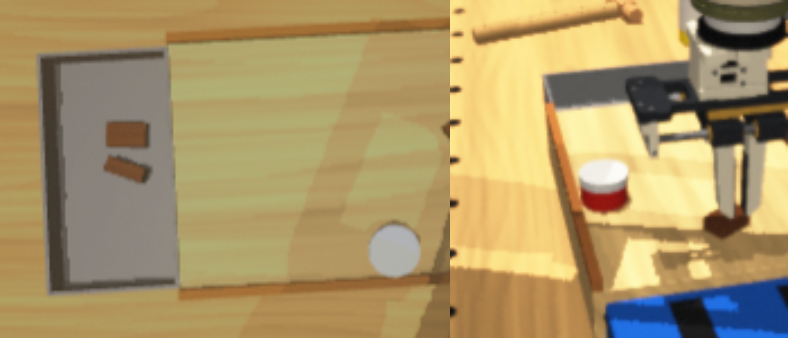

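Both offcuts lie in the tray, at about (127,134) and (128,168). The tin hasn't moved and the fingers stand behind offcut_c, so I'll push it.

carry_out:
  targets:
    - {"hand": 10,"x": 0,"y": 0,"z": 0.04,"ax": 0,"ay": 0,"az": 0}
    - {"hand": 10,"x": 0,"y": 0,"z": 0.04,"ax": 0,"ay": 0,"az": 0}
    - {"hand": 10,"x": 0.01,"y": 0,"z": 0.04,"ax": 0,"ay": 0,"az": 0}
    - {"hand": 10,"x": 0.022,"y": 0,"z": 0.04,"ax": 0,"ay": 0,"az": 0}
    - {"hand": 10,"x": 0.034,"y": 0,"z": 0.04,"ax": 0,"ay": 0,"az": 0}
    - {"hand": 10,"x": 0.046,"y": 0,"z": 0.04,"ax": 0,"ay": 0,"az": 0}
    - {"hand": 10,"x": 0.058,"y": 0,"z": 0.04,"ax": 0,"ay": 0,"az": 0}
    - {"hand": 10,"x": 0.07,"y": 0,"z": 0.04,"ax": 0,"ay": 0,"az": 0}

```text
t: 10.75
tool_pos: [0.5719, -0.0631, 0.2523]
orientation: [2.167, 2.274, 0.0]
force: [0.2, -0.3, -0.1]
opening: 0.0089
gripper_force: 0.1
```

carry_out:
  targets:
    - {"hand": 10,"x": 0.012,"y": 0,"z": 0,"ax": 0,"ay": 0,"az": 0}
    - {"hand": 10,"x": 0.024,"y": 0,"z": 0,"ax": 0,"ay": 0,"az": 0}
    - {"hand": 10,"x": 0.036,"y": 0,"z": 0,"ax": 0,"ay": 0,"az": 0}
    - {"hand": 10,"x": 0.048,"y": 0,"z": 0,"ax": 0,"ay": 0,"az": 0}
    - {"hand": 10,"x": 0.06,"y": 0,"z": 0,"ax": 0,"ay": 0,"az": 0}
    - {"hand": 10,"x": 0.072,"y": 0,"z": 0,"ax": 0,"ay": 0,"az": 0}
    - {"hand": 10,"x": 0.084,"y": 0,"z": 0,"ax": 0,"ay": 0,"az": 0}
    - {"hand": 10,"x": 0.096,"y": 0,"z": 0,"ax": 0,"ay": 0,"az": 0}

```text
t: 11.75
tool_pos: [0.5673, 0.0327, 0.2522]
orientation: [-2.167, -2.274, 0.0]
force: [0.1, -0.3, -0.0]
opening: 0.0095
gripper_force: 0.0
```

carry_out:
  targets:
    - {"hand": 10,"x": 0.012,"y": 0,"z": 0,"ax": 0,"ay": 0,"az": 0}
    - {"hand": 10,"x": 0.024,"y": 0,"z": 0,"ax": 0,"ay": 0,"az": 0}
    - {"hand": 10,"x": 0.036,"y": 0,"z": 0,"ax": 0,"ay": 0,"az": 0}
    - {"hand": 10,"x": 0.048,"y": 0,"z": 0,"ax": 0,"ay": 0,"az": 0}
    - {"hand": 10,"x": 0.06,"y": 0,"z": 0,"ax": 0,"ay": 0,"az": 0}
    - {"hand": 10,"x": 0.072,"y": 0,"z": 0,"ax": 0,"ay": 0,"az": 0}
    - {"hand": 10,"x": 0.084,"y": 0,"z": 0,"ax": 0,"ay": 0,"az": 0}
    - {"hand": 10,"x": 0.096,"y": 0,"z": 0,"ax": 0,"ay": 0,"az": 0}

```text
t: 12.75
tool_pos: [0.5627, 0.1286, 0.2523]
orientation: [2.167, 2.274, 0.0]
force: [-0.1, -0.7, 0.1]
opening: 0.0092
gripper_force: 0.0
```

carry_out:
  targets:
    - {"hand": 10,"x": 0.012,"y": 0,"z": 0,"ax": 0,"ay": 0,"az": 0}
    - {"hand": 10,"x": 0.024,"y": 0,"z": 0,"ax": 0,"ay": 0,"az": 0}
    - {"hand": 10,"x": 0.036,"y": 0,"z": 0,"ax": 0,"ay": 0,"az": 0}
    - {"hand": 10,"x": 0.048,"y": 0,"z": 0,"ax": 0,"ay": 0,"az": 0}
    - {"hand": 10,"x": 0.06,"y": 0,"z": 0,"ax": 0,"ay": 0,"az": 0}
    - {"hand": 10,"x": 0.076,"y": 0,"z": 0,"ax": 0,"ay": 0,"az": 0}
    - {"hand": 10,"x": 0.076,"y": 0,"z": 0,"ax": 0,"ay": 0,"az": 0}
    - {"hand": 10,"x": 0.076,"y": 0,"z": 0,"ax": 0,"ay": 0,"az": 0}

```text
t: 13.75
tool_pos: [0.5591, 0.2037, 0.2521]
orientation: [2.167, 2.275, -0.0]
force: [-0.1, 0.4, -0.5]
opening: 0.0095
gripper_force: 0.0
```

carry_out:
  targets:
    - {"hand": 10,"x": 0,"y": 0,"z": -0.06,"ax": 0,"ay": 0,"az": 0}
    - {"hand": 10,"x": -0.06,"y": 0,"z": -0.06,"ax": 0,"ay": 0,"az": 0}
    - {"hand": 10,"x": -0.12,"y": 0,"z": -0.06,"ax": 0,"ay": 0,"az": 0}
    - {"hand": 10,"x": -0.18,"y": 0,"z": -0.06,"ax": 0,"ay": 0,"az": 0}
    - {"hand": 10,"x": -0.24,"y": 0,"z": -0.06,"ax": 0,"ay": 0,"az": 0}
    - {"hand": 10,"x": -0.3,"y": 0,"z": -0.1,"ax": 0,"ay": 0,"az": 0}
    - {"hand": 10,"x": -0.36,"y": 0,"z": -0.14,"ax": 0,"ay": 0,"az": 0}
    - {"hand": 10,"x": -0.36,"y": 0,"z": -0.14,"ax": 0,"ay": 0,"az": 0}

```text
t: 14.75
tool_pos: [0.5764, -0.1595, 0.3953]
orientation: [2.169, 2.267, 0.002]
force: [-0.1, 0.2, 1.1]
opening: 0.0095
gripper_force: 0.0
```

```bash
python3 - <<'E'
from h import *
a,d=read_camera('top');im,_=read_camera('side')
cv2.imwrite('pics/t7.png',np.hstack([cv2.resize(a[120:270,90:290],(450,338)),cv2.resize(im[120:270,180:330],(338,338))]))
s=read_state(); print(s['tool_pos'],s['orientation'],s['t'])
P=camera_params('top');m=((a[...,2]<130)&(cv2.cvtColor(a,cv2.COLOR_BGR2HSV)[...,1]>120)).astype(np.uint8);m[:,:115]=0;m[:,165:]=0;m[:150]=0;m[240:]=0
for q in cv2.findContours(m,0,2)[0]:
    if cv2.contourArea(q)>30:
        u,v=cv2.minAreaRect(q)[0];print(u,v,bydepth(P,u,v,d[int(v),int(u)]).round(3))
E
```

```text
[ 0.57640303 -0.15774482  0.39357796] [2.16927289e+00 2.26924258e+00 1.36868548e-03] 14.85
145.0500030517578 194.3499755859375 [0.543 0.249 0.033]
161.49998474121094 182.99998474121094 [0.569 0.212 0.031]
145.5 179.5 [0.578 0.251 0.018]
```

View pics/t7.png

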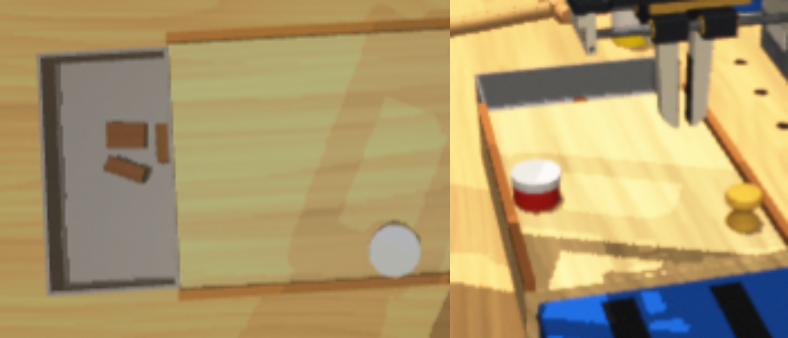

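All three offcuts are in the tray. Offcut_a is flat, with its top at 18 mm. The other two stand on edge with tops at 31 and 33 mm, which is below the limit. The tin and the knob still stand where they were.

```bash
python3 -c "
from plant import robot; print(robot.close_job())"
```

```text
the job is handed in; nothing more can be done
None
```

I swept all three offcuts into the tray, left the tin and knob standing where they were, and handed the job in at about 15 s; no verdict came back.

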